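# Put away a set of tapered tube-adapter sleeves under the dust hood

## Robot

A 6-joint arm with a two-finger parallel gripper is mounted at the origin on the work surface. World frame = base frame: x ahead of the robot, y to its left, z up, the work surface at z = 0. Lengths are in m, angles in degrees, forces in N, time in s.
With the tool pointing down it reaches from about 0.4 to 0.825 m from the base axis. Payload 7 kg.
Tool frame: the origin (TCP) lies at the very end of the fingers, on their centre line; the grasp point (between the pads) lies behind it (r.grasp_offset is the z of the grasp point in the tool frame, in m); z points along the fingers, y is the direction in which the jaws open and shut (so a half turn about z gives the same grasp; the last joint's range is limited). The gripper opens to 88 mm and grips with 3 to 60 N. Pads are 19 mm wide; open, the fingers measure 130 mm over their backs; the gripper's body (78 mm by 193 mm) begins 47 mm behind the grasp point.
Start: joints at [89.903, 20.546, 0.682, 0, -70.136, -16.507], TCP at [0.193, 0.647, 0.227] pointing down, gripper open.
Joint ranges: [-176.03, 176.03], [-82.01, 121.73], [-58.28, 71.71], [-173.87, 95.51], [-174.79, -0.11], [-173.66, 173.66]. Speed limits (degrees/s): [136.94, 136.94, 172.46, 180, 180, 180].

## Interface

Orientations are given as [roll, pitch, yaw] about the fixed x, y, z axes, in that order (R = Rz(yaw) Ry(pitch) Rx(roll)).
In Python, from plant import r gives the robot as it stands. The module is installed in compiled form; this text tells all that it offers.
- The arm moves only by the tool servo_tool, never from a script. Its argument "targets" is a list of rows, each an object of numbers: "dx", "dy", "dz": the shift along the world's x, y, z in cm; "spin": the turn about the world's z in rad; "grip": the opening in per cent of the stroke, from 0 (shut) to 100 (fully open). A call has exactly 10 rows; each row is the pose to reach, as a shift and turn from the pose commanded when the call began; what a row does not reach only later rows make up. A row lasts 1/12 s, in which the tool goes at most 41.7 mm and 7.16 degrees, less where a joint would pass 70% of its speed; a pose out of reach is approached as far as the arm can. A call with a gripper value outside its range is refused whole. The fingers move at their own pace and stop on an object; "squeeze" is the grip in N (left out, the last holds). Time passes only in rows, so rows that repeat a pose let the fingers close, or fill a call up. It gives the time, the measured TCP pose, the force and the opening at its end, in the units of the state.
- r.get_state(): the state, without advancing time (a new reading comes with each control period).
- r.capture(name): name is "scene" or "top"; returns the picture (400x640x3 uint8, blue, green, red); there is no depth.
- r.get_calibration(name): a dict with "K" (3x3 intrinsics, pixels), "extrinsics" (4x4, takes a point from camera to world coordinates). Camera axes: x right, y down, z forward; pixel columns grow to the right and rows downward; lengths in m; the calibration is good to about 2 mm. A picture is of the moment at which its call begins. get_calibration takes no time and is no camera call.
- r.close_job(): hands the job in, once; it reports no verdict.
Trained networks look in the newest picture that a camera, given by its name, has taken for a name from the list of things; names that differ only in an ending like _2 or _b are one class to them, and where a whole thing is asked for, a point or a joint stands for the part that bears it (a point fixed in the world has none). Each returns a list of dicts, best first, with "p" (0 to 1); they miss things now and then, are a little off and sometimes report something else, mostly with a low value. They report only what shows in the picture. A call takes as long as a camera call. They do not tell look-alikes from the thing itself.
- r.cut_out(name, camera): "mask" (400x640 bool, what is visible of it) and "extent" ([left, top, right, bottom] in pixels, round what is visible of it).
The state is a dict: "time_s": time; "joints": joint angles; "qd": joint speeds; "joint_torque": joint torques, N m; "tcp_pos": TCP position; "eef_rot": TCP orientation; "contact_force": force on the tool from outside, world axes, zero at the start; "moment": the same for the moment, N m; "gripper_width": finger opening in m.
Only numpy, scipy, OpenCV 4.12 (cv2) and the standard library are available. Lean on these libraries where they do the work, as an engineer would, in place of code of your own. Each camera call takes 0.05 s, during which the arm holds its last target. There are 200 camera calls.

## Task

Put the adapter sleeves away: nest the blue sleeve loosely in the white holder on the pulled-out tray, then the orange one in the blue one, each upright and only settled under its own weight, never pressed in or dropped, or they wedge. Then push the tray fully home under the clear hood, let go, and leave everything else where it stands.

Things in the scene. Friction and masses are not known exactly. Their poses are not given: they have to be found in the camera images.
- tray (a joint): sliding tray of the storage station, in m: 0 = fully home (holder amid the hood), grows as it is pulled out, to 0.185 at most; it starts 0.16 to 0.18 out, stays where it is left and takes about 4 N to push slowly. It slides along the station's own y axis: pulled out is +y, home is -y
- hood (a point): centre of the top of the station's fixed clear hood, 194 mm above the table; axes are the station's: z up, y the way the tray pulls out. The hood is 120 mm wide (x), 124 mm deep (y), walls 4 mm, open at its +y side; inside it is clear up to 190 mm. The flat base (6 mm thick, 110 mm wide) runs out 313 mm in +y from the hood's centre
- holder_rim (a point): centre of the mouth of the white holder sleeve fixed on the tray, 74 mm above the table, axis z up, y as the station's. Outside diameter 66 mm (72 at its foot); its bore tapers from 48.8 mm diameter at the mouth, 0.32 mm less diameter per mm of depth, 50 mm deep
- push_panel (a point): middle of the outer (+y) face of the upright blue panel at the tray's end, 65 mm above the table and 123 mm from the holder's axis along the station's y; the panel is 90 mm wide (x), 6 mm thick and reaches from 13 to 85 mm above the table. Push it along the station's -y
- medium_mid (a point): blue medium sleeve, loose, 90 g, 76 mm tall: the point on its axis half-way up, 38 mm above its foot; z is its axis, up to its open mouth. Grasp it by its straight collar, 56 mm diameter, from 46 mm above the foot up to the mouth. Settled loosely in the holder it enters about 34 mm: this point then lies about 4 mm above the holder's mouth
- medium_sleeve: the blue sleeve, origin at the centre of its closed foot (38 mm diameter, growing 0.32 mm per mm of height up to 44 mm, below the collar). Its bore narrows from 34.8 mm diameter at the mouth by 0.32 mm per mm of depth, 46 mm deep
- small_mid (a point): orange small sleeve, loose, 60 g, 76 mm tall: the point on its axis half-way up, 38 mm above its foot; z is its axis, up to its open mouth. Grasp it by its straight collar, 42 mm diameter, from 46 mm above the foot up to the mouth. Settled loosely in the blue sleeve it enters about 34 mm: this point then lies about 42 mm above the blue sleeve's half-way point
- small_sleeve: the orange sleeve, origin at the centre of its closed foot (24 mm diameter, growing 0.32 mm per mm of height up to 44 mm, below the collar)
- jar: bystander: clear specimen jar with red lid, 57 mm across, 66 mm tall; origin at the centre of its foot
- cup: bystander: plain grey open cup, 60 mm across, 62 mm tall; origin at the centre of its foot
- reagent_bottle: bystander: blue bottle with white cap, 56 mm across, 100 mm tall; origin at the centre of its foot
- pipette: bystander: white hand pipette lying flat, about 275 mm long along its x, 26 mm thick; origin on the table under its middle
- note_pad: bystander: white pad of paper, 100 x 140 mm, 12 mm thick; origin at the centre of its foot
Mind the look-alikes: they are no part of the job. Of the things like the small_sleeve, leave any that is yellow; of the rest the larger one is meant.

How it is judged:
By the outcome, as a careful person would: the job done as asked, in the order asked, and still so for the second after the job is handed in, with the robot touching nothing.
It also fails if it takes over 72 s, if anything falls off the work surface, if the arm or the gripper's body presses on something with over 40 N, if the wrist force passes 120 N, or if a joint passes its speed limit or range.

## Working session

There is one attempt and no reset: what is moved stays moved. The work goes in short steps, Python scripts to look and compute and a tool call to move; the robot and the scene stay as the last step left them, time stands still between calls to the robot, and variables do not carry over. Pictures are saved under pics/ and viewed, about 8 in all and at most 12, crops included, and the job is handed in when it is done.

Besides the shell and the picture viewer there is one more tool, called after "Emit:" by a JSON object that holds its "op" and its "data", one argument or row to a line. servo_tool: Moves the arm, as the interface text tells. Its arguments: {"type":"object","properties":{"targets":{"type":"array"},"squeeze":{"type":"number"}},"required":["targets"]}

```bash
mkdir -p pics; python3 - <<'E'
from plant import r
import cv2,numpy as np
for n in("scene","top"):
    im=r.capture(n); cv2.imwrite(f"pics/{n}0.png",im)
    c=r.get_calibration(n); print(n,np.round(c["K"],1).tolist(),np.round(c["extrinsics"],3).tolist())
    for k in("medium_sleeve","small_sleeve","holder_rim","push_panel","hood","jar","cup","reagent_bottle"):
        try:print(k,[(round(d["p"],2),np.round(d["extent"]).tolist()) for d in r.cut_out(k,n)])
        except Exception as e: print(k,e)
s=r.get_state();print(s,r.grasp_offset)
E
```

```text
scene [[368.7, 0.0, 309.9], [0.0, 368.7, 198.1], [0.0, 0.0, 1.0]] [[-0.617, 0.594, -0.516, 0.961], [0.787, 0.47, -0.399, 0.429], [0.006, -0.653, -0.758, 0.821], [0.0, 0.0, 0.0, 1.0]]
medium_sleeve [(0.71, [346.0, 230.0, 370.0, 262.0])]
small_sleeve [(0.74, [437.0, 304.0, 459.0, 333.0]), (0.65, [372.0, 289.0, 389.0, 320.0]), (0.59, [357.0, 324.0, 371.0, 344.0])]
holder_rim [(0.97, [246.0, 195.0, 310.0, 255.0])]
push_panel [(0.78, [244.0, 197.0, 312.0, 254.0])]
hood [(0.65, [174.0, 121.0, 317.0, 260.0])]
jar [(0.65, [244.0, 195.0, 310.0, 252.0]), (0.64, [309.0, 280.0, 334.0, 312.0])]
cup [(0.58, [393.0, 260.0, 418.0, 291.0])]
reagent_bottle [(0.64, [404.0, 331.0, 437.0, 372.0]), (0.22, [243.0, 196.0, 314.0, 256.0])]
top [[362.1, 0.0, 314.6], [0.0, 362.1, 203.8], [0.0, 0.0, 1.0]] [[-0.013, -0.986, 0.164, 0.281], [-1.0, 0.011, -0.013, 0.074], [0.011, -0.164, -0.986, 1.262], [0.0, 0.0, 0.0, 1.0]]
medium_sleeve []
small_sleeve [(0.66, [187.0, 185.0, 200.0, 202.0]), (0.61, [228.0, 150.0, 235.0, 161.0]), (0.56, [261.0, 151.0, 277.0, 169.0])]
holder_rim []
push_panel [(0.9, [310.0, 172.0, 361
[... 242 characters left out ...]
[196.0, 158.0, 214.0, 178.0])]
{'time_s': 0.9, 'joints': array([ 8.99011438e+01,  2.05459268e+01,  6.83509999e-01, -9.84191313e-04,
       -7.01364523e+01, -1.65083162e+01]), 'qd': array([ 0.00382398,  0.07548281,  0.05351985, -0.03549982, -0.02887305,
       -0.06328841]), 'joint_torque': array([-1.08706899e-03, -5.82361794e+01,  2.93301719e+01,  7.00253785e+00,
        1.24554374e-02, -1.80704467e-05]), 'tcp_pos': array([0.1929102 , 0.64683184, 0.22657485]), 'eef_rot': array([-1.79999179e+02,  1.20883403e-03, -1.66075069e+01]), 'contact_force': array([ 0.42547332, -0.5446788 ,  1.06970944]), 'moment': array([0.02262657, 0.00203189, 0.02753466]), 'gripper_width': 0.0876582612710689} -0.0188
```

```bash
python3 - <<'E'
import cv2,numpy as np
a=cv2.imread("pics/scene0.png")[110:390,165:485];b=cv2.imread("pics/top0.png")[130:240,160:450]
cv2.imwrite("pics/a.png",cv2.resize(a,None,fx=2.1,fy=2.1,interpolation=2)[:590]);cv2.imwrite("pics/b.png",cv2.resize(b,None,fx=2.7,fy=2.7,interpolation=2))
E
```

```text
(no output)
```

View pics/a.png

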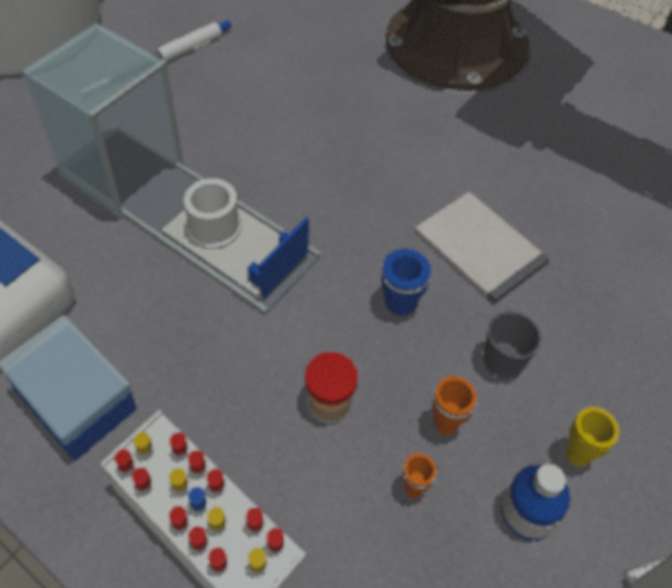

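View pics/b.png

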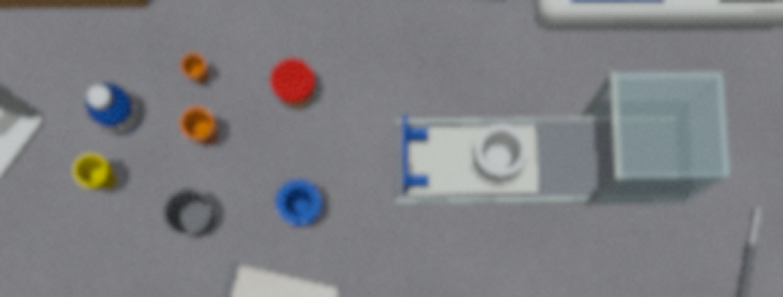

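Scene picture: blue sleeve at (358,245), the larger orange at (381,303), the smaller orange at (365,336), yellow at (448,318). The top view agrees: blue (271,205), orange (233,176), small orange (232,155), yellow (194,193). By the description, the larger orange is the one meant. Next I fit the silhouettes.

```bash
cat > h.py <<'E'
from plant import r
import cv2,numpy as np
from scipy.optimize import minimize
PR=dict(medium=[(0,38),(44,52),(46,56),(76,56)],small=[(0,24),(44,38),(46,42),(76,42)])
T=np.linspace(0,2*np.pi,40)
def proj(P,cam):
    c=r.get_calibration(cam);E=np.linalg.inv(c["extrinsics"]);q=(P@E[:3,:3].T+E[:3,3])@np.asarray(c["K"]).T
    return q[:,:2]/q[:,2:]
def rev(x,y,z,prof): return np.vstack([np.c_[x+d/2e3*np.cos(T),y+d/2e3*np.sin(T),np.full(40,z+h/1e3)] for h,d in prof])
def back(uv,cam,z):
    c=r.get_calibration(cam);E=np.asarray(c["extrinsics"]);d=E[:3,:3]@np.linalg.solve(c["K"],[uv[0],uv[1],1])
    return E[:3,3]+d*(z-E[2,3])/d[2]
def hullmask(p,k=4):
    m=np.zeros((400*k,640*k),np.uint8);h=cv2.convexHull(np.float32((p+.5)*k*16)).astype(np.int32);cv2.fillConvexPoly(m,h,255,shift=4)
    return cv2.resize(m,(640,400),interpolation=cv2.INTER_AREA)/255.
def colour(im,col):
    hsv=cv2.cvtColor(im,cv2.COLOR_BGR2HSV);lo,hi={"blue":(105,125),"orange":(5,18)}[col]
    return ((hsv[...,0]>=lo)&(hsv[...,0]<=hi)&(hsv[...,1]>110)&(hsv[...,2]>45)).astype(float)
def blob(m,uv,rad=20):
    n,l,s,c=cv2.connectedComponentsWithStats((m>0).astype(np.uint8))
    ok=[i for i in range(1,n) if s[i,4]>25 and np.hypot(*(c[i]-uv))<rad]
    i=min(ok,key=lambda i:np.hypot(*(c[i]-uv)))
    b=(l==i).astype(np.uint8);cs,_=cv2.findContours(b,cv2.RETR_EXTERNAL,2);return cv2.drawContours(b*0,[cv2.convexHull(cs[0])],-1,1,-1).astype(float)
def fitrev(m,cam,x0,prof,z=0):
    def f(v): return np.abs(hullmask(proj(rev(v[0],v[1],z,prof),cam))-m).sum()
    o=minimize(f,x0,method="Nelder-Mead",options=dict(initial_simplex=[x0,[x0[0]+.006,x0[1]],[x0[0],x0[1]+.006]],xatol=1e-4,fatol=.05))
    return o.x,o.fun,m.sum()
E
python3 - <<'E'
from h import *
sc,tp=cv2.imread("pics/scene0.png"),cv2.imread("pics/top0.png")
for nm,col,us,ut in(("medium","blue",(358,245),(271,205)),("small","orange",(381,303),(233,176))):
    for im,cam,uv in((sc,"scene",us),(tp,"top",ut)):
        m=blob(colour(im,col),uv);x0=back(uv,cam,.045)[:2]
        print(nm,cam,x0.round(4),*[np.round(q,4) for q in fitrev(m,cam,x0,PR[nm])])
# bystanders, rough
for n,uv,z in(("jar",(268,160),.066),("cup",(230,209),.062),("bottle",(198,167),.1),("yellow",(194,193),.07),("smallorange",(232,155),.05)):
    print(n,back(uv,"top",z)[:2].round(3))
# panel
for im,cam,uv in((sc,"scene",(299,232)),(tp,"top",(311,188))):
    m=blob(colour(im,"blue"),uv,15);print(cam,"panel",m.sum(),cv2.boundingRect(m.astype(np.uint8)))
x=cv2.resize(sc[185:270,215:325],None,fx=7,fy=7,interpolation=2);cv2.imwrite("pics/c.png",x)
x=cv2.resize(tp[150:215,300:440],None,fx=5.6,fy=5.6,interpolation=2);cv2.imwrite("pics/d.png",x)
E
```

```text
medium scene [0.4795 0.2103] [0.4655 0.1996] 249.5216 350.0
medium top [0.4805 0.2066] [0.4794 0.2076] 22.6471 230.0
small scene [0.577  0.3354] [0.5758 0.3321] 162.3294 300.0
small top [0.5832 0.338 ] [0.5809 0.335 ] 21.1333 144.0
jar [0.633 0.216]
cup [0.466 0.342]
bottle [0.601 0.442]
yellow [0.52  0.461]
smallorange [0.657 0.342]
scene panel 525.0 (284, 214, 28, 37)
top panel 50.0 (309, 190, 9, 9)
```

View pics/c.png

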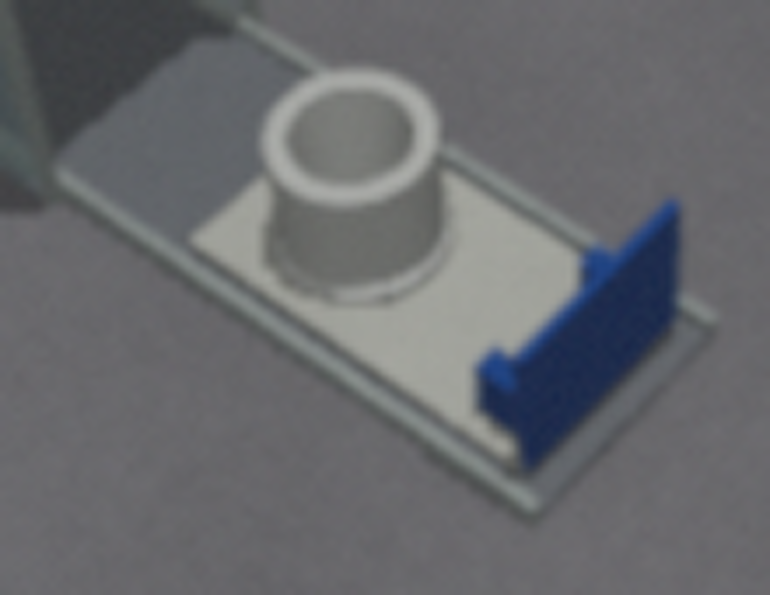

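View pics/d.png

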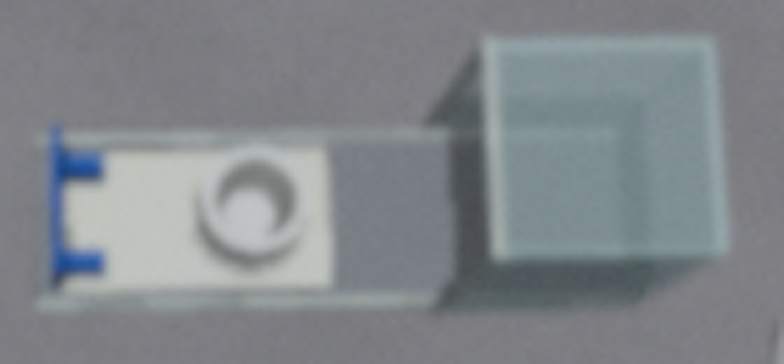

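```bash
cat >> h.py <<'E'
def boxmask(im,col,box):
    m=np.zeros((400,640));x0,y0,x1,y1=[int(v) for v in box];m[y0:y1,x0:x1]=colour(im,col)[y0:y1,x0:x1]
    m=cv2.morphologyEx(m.astype(np.uint8),cv2.MORPH_OPEN,np.ones((2,2),np.uint8))
    p=np.argwhere(m)[:,::-1].astype(np.int32);o=np.zeros((400,640),np.uint8);cv2.fillConvexPoly(o,cv2.convexHull(p),1);return o.astype(float)
def sc_(p): return (215+(p[0]+.5)/7-.5,185+(p[1]+.5)/7-.5)
def tp_(p): return (300+(p[0]+.5)/5.6-.5,150+(p[1]+.5)/5.6-.5)
E
python3 - <<'E'
from h import *
sc,tp=cv2.imread("pics/scene0.png"),cv2.imread("pics/top0.png")
for nm,col,b,x0 in(("medium","blue",(340,224,376,268),(.479,.207)),("small","orange",(368,284,394,323),(.58,.334))):
    m=boxmask(sc,col,b);print(nm,*[np.round(q,4) for q in fitrev(m,"scene",x0,PR[nm])])
B=lambda p,z:back(sc_(p),"scene",z)[:2]
print("rim scene",B((351,137),.074),"inner",B((351,137),.074),"diam",np.linalg.norm(B((262,137),.074)-B((440,137),.074)))
print("rim top",back(tp_((250,203)),"top",.074)[:2])
a,b=B((537,514),.006),B((714,320),.006);print("base end",a,b,np.linalg.norm(a-b))
a,b=B((528,470),.013),B((675,328),.013);print("panel bottom",a,b,np.linalg.norm(a-b),(a+b)/2,np.degrees(np.arctan2(*(b-a)[::-1])))
print("panel top R",B((679,203),.085))
t=lambda p,z:back(tp_(p),"top",z)[:2]
print("panel top(topcam)",t((52,126),.085),t((52,292),.085))
c=[t(p,.194) for p in((484,38),(716,38),(728,256),(492,258))];print("hood top",c,np.mean(c,0))
print("base near edges top",t((40,137),.006),t((40,306),.006))
E
```

```text
medium [0.4785 0.2098] 52.4157 556.0
small [0.5806 0.3361] 22.3608 446.0
rim scene [ 0.54233877 -0.04487212] inner [ 0.54233877 -0.04487212] diam 0.06690708876141321
rim top [ 0.53809807 -0.04168855]
base end [0.59431686 0.08703926] [0.48509421 0.08491793] 0.10924324320899227
panel bottom [0.58517895 0.07537172] [0.50143914 0.07843393] 0.08379578271591642 [0.54330905 0.07690283] 177.90573242471544
panel top R [0.49767976 0.07663474]
panel top(topcam) [0.58401082 0.07646629] [0.48342723 0.07754439]
hood top [array([ 0.60293851, -0.16065261]), array([ 0.60164903, -0.28802585]), array([ 0.48011203, -0.28664941]), array([ 0.48045896, -0.15935675])] [ 0.54128963 -0.22367115]
base near edges top [0.59725045 0.08436875] [0.48820855 0.08543165]
```

Two cameras agree to about 2 mm:

| Thing | x (m) | y (m) |
|---|---|---|
| blue sleeve | 0.479 | 0.2087 |
| orange sleeve | 0.5807 | 0.3356 |
| holder | 0.541 | −0.0445 |
| hood | 0.541 | −0.225 |

The station yaw is about 0. I'll set out above blue, turning the jaws along x.

Emit:
{"op": "servo_tool", "data": {
  "targets": [
    {"dx": 1.2, "dy": -1.8, "spin": -0.06, "grip": 100},
    {"dx": 3.4, "dy": -5.1, "spin": -0.17, "grip": 100},
    {"dx": 5.7, "dy": -8.5, "spin": -0.29, "grip": 100},
    {"dx": 8, "dy": -11.9, "spin": -0.41, "grip": 100},
    {"dx": 10.3, "dy": -15.3, "spin": -0.53, "grip": 100},
    {"dx": 12.6, "dy": -18.7, "spin": -0.65, "grip": 100},
    {"dx": 14.9, "dy": -22.1, "spin": -0.77, "grip": 100},
    {"dx": 17.2, "dy": -25.5, "spin": -0.89, "grip": 100},
    {"dx": 19.5, "dy": -28.9, "spin": -1.01, "grip": 100},
    {"dx": 21.8, "dy": -32.3, "spin": -1.12, "grip": 100}
  ]
}}

```text
validation failed for argument at $.ta...
```

Emit:
{"op": "servo_tool", "data": {
  "targets": [
    {"dx": 1.2, "dy": -1.8, "dz": 0, "spin": -0.06, "grip": 100},
    {"dx": 3.4, "dy": -5.1, "dz": 0, "spin": -0.17, "grip": 100},
    {"dx": 5.7, "dy": -8.5, "dz": 0, "spin": -0.29, "grip": 100},
    {"dx": 8, "dy": -11.9, "dz": 0, "spin": -0.41, "grip": 100},
    {"dx": 10.3, "dy": -15.3, "dz": 0, "spin": -0.53, "grip": 100},
    {"dx": 12.6, "dy": -18.7, "dz": 0, "spin": -0.65, "grip": 100},
    {"dx": 14.9, "dy": -22.1, "dz": 0, "spin": -0.77, "grip": 100},
    {"dx": 17.2, "dy": -25.5, "dz": 0, "spin": -0.89, "grip": 100},
    {"dx": 19.5, "dy": -28.9, "dz": 0, "spin": -1.01, "grip": 100},
    {"dx": 21.8, "dy": -32.3, "dz": 0, "spin": -1.12, "grip": 100}
  ],
  "squeeze": 10
}}

```text
time_s: 1.73
tcp_pos: [0.4116, 0.3221, 0.227]
eef_rot: [-180.0, 0.0, -81.1]
contact_force: [0.6, 0.7, 0.1]
gripper_width: 0.0877
```

Emit:
{"op": "servo_tool", "data": {
  "targets": [
    {"dx": 1, "dy": -1.8, "dz": 0, "spin": -0.03, "grip": 100},
    {"dx": 2.2, "dy": -3.8, "dz": -1, "spin": -0.08, "grip": 100},
    {"dx": 3.5, "dy": -5.8, "dz": -2, "spin": -0.12, "grip": 100},
    {"dx": 4.7, "dy": -7.8, "dz": -4, "spin": -0.16, "grip": 100},
    {"dx": 5.7, "dy": -9.6, "dz": -6, "spin": -0.16, "grip": 100},
    {"dx": 6.5, "dy": -10.9, "dz": -7.3, "spin": -0.16, "grip": 100},
    {"dx": 6.8, "dy": -11.5, "dz": -8, "spin": -0.16, "grip": 100},
    {"dx": 6.8, "dy": -11.5, "dz": -8, "spin": -0.16, "grip": 100},
    {"dx": 6.8, "dy": -11.5, "dz": -8, "spin": -0.16, "grip": 100},
    {"dx": 6.8, "dy": -11.5, "dz": -8, "spin": -0.16, "grip": 100}
  ]
}}

```text
time_s: 2.57
tcp_pos: [0.4793, 0.2098, 0.1475]
eef_rot: [-179.9, 0.1, -89.9]
contact_force: [0.2, -0.0, 0.1]
gripper_width: 0.0877
```

```bash
python3 - <<'E'
from h import *
im=r.capture("scene");a=im[160:360,270:470]
t=r.capture("top");b=t[140:240,170:370]
s=r.get_state();print(s["tcp_pos"],s["eef_rot"],s["joints"].round(1))
print("sleeve mouth proj",proj(np.array([[.479,.2087,.076]]),"scene"),"tcp proj",proj(s["tcp_pos"][None],"scene"))
cv2.imwrite("pics/e.png",np.hstack([cv2.resize(a,(400,400),interpolation=2),cv2.resize(b,(400,200),interpolation=2).repeat(2,0)[:400]]))
E
```

```text
[0.47910132 0.20995354 0.14758935] [-1.79919854e+02  7.04422875e-02 -8.98807315e+01] [ 45.2  10.1 -24.8   0.  -55.  -45.1]
sleeve mouth proj [[358.87558282 237.4668112 ]] tcp proj [[362.62053573 219.93461949]]
```

View pics/e.png

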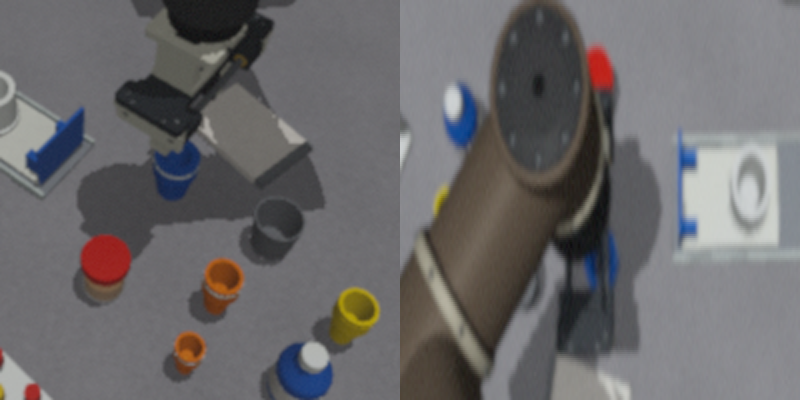

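The picture shows the open gripper straddling the blue sleeve (crop 178,165), with the notepad and cup clear. Descending.

Emit:
{"op": "servo_tool", "data": {
  "targets": [
    {"dx": 0, "dy": -0.1, "dz": -0.8, "spin": 0, "grip": 100},
    {"dx": 0, "dy": -0.1, "dz": -2.2, "spin": 0, "grip": 100},
    {"dx": 0, "dy": -0.1, "dz": -4, "spin": 0, "grip": 100},
    {"dx": 0, "dy": -0.1, "dz": -6, "spin": 0, "grip": 100},
    {"dx": 0, "dy": -0.1, "dz": -8, "spin": 0, "grip": 100},
    {"dx": 0, "dy": -0.1, "dz": -9.4, "spin": 0, "grip": 100},
    {"dx": 0, "dy": -0.1, "dz": -10.1, "spin": 0, "grip": 100},
    {"dx": 0, "dy": -0.1, "dz": -10.1, "spin": 0, "grip": 100},
    {"dx": 0, "dy": -0.1, "dz": -10.1, "spin": 0, "grip": 80},
    {"dx": 0, "dy": -0.1, "dz": -10.1, "spin": 0, "grip": 68}
  ],
  "squeeze": 10
}}

```text
time_s: 3.5
tcp_pos: [0.4794, 0.2084, 0.0464]
eef_rot: [-179.9, 0.1, -89.9]
contact_force: [0.5, 0.1, -0.5]
gripper_width: 0.0794
```

Emit:
{"op": "servo_tool", "data": {
  "targets": [
    {"dx": 0, "dy": 0, "dz": 0, "spin": 0, "grip": 64},
    {"dx": 0, "dy": 0, "dz": 0, "spin": 0, "grip": 60},
    {"dx": 0, "dy": 0, "dz": 0, "spin": 0, "grip": 55},
    {"dx": 0, "dy": 0, "dz": 0, "spin": 0, "grip": 50},
    {"dx": 0, "dy": 0, "dz": 0, "spin": 0, "grip": 45},
    {"dx": 0, "dy": 0, "dz": 0, "spin": 0, "grip": 45},
    {"dx": 0, "dy": 0, "dz": 0, "spin": 0, "grip": 45},
    {"dx": 0, "dy": 0, "dz": 0, "spin": 0, "grip": 45},
    {"dx": 0, "dy": 0, "dz": 0, "spin": 0, "grip": 45},
    {"dx": 0, "dy": 0, "dz": 0, "spin": 0, "grip": 45}
  ],
  "squeeze": 10
}}

```text
time_s: 4.33
tcp_pos: [0.4793, 0.2081, 0.046]
eef_rot: [-180.0, 0.0, -89.9]
contact_force: [-1.0, -0.4, 6.7]
gripper_width: 0.0561
```

Emit:
{"op": "servo_tool", "data": {
  "targets": [
    {"dx": 0, "dy": 0, "dz": 0.5, "spin": 0, "grip": 45},
    {"dx": 0, "dy": 0, "dz": 2, "spin": 0, "grip": 45},
    {"dx": 0, "dy": 0, "dz": 4.5, "spin": 0, "grip": 45},
    {"dx": 0, "dy": -0.5, "dz": 7.5, "spin": 0, "grip": 45},
    {"dx": 0.5, "dy": -2, "dz": 10, "spin": 0, "grip": 45},
    {"dx": 1, "dy": -4.5, "dz": 11.5, "spin": 0, "grip": 45},
    {"dx": 2, "dy": -8, "dz": 12, "spin": 0, "grip": 45},
    {"dx": 3, "dy": -11.5, "dz": 12, "spin": 0, "grip": 45},
    {"dx": 4, "dy": -15, "dz": 12, "spin": 0, "grip": 45},
    {"dx": 4.8, "dy": -18.5, "dz": 12, "spin": 0, "grip": 45}
  ]
}}

```text
time_s: 5.17
tcp_pos: [0.5269, 0.0213, 0.1659]
eef_rot: [-180.0, 0.0, -89.9]
contact_force: [-0.2, 0.8, -0.9]
gripper_width: 0.0562
```

Emit:
{"op": "servo_tool", "data": {
  "targets": [
    {"dx": 0.5, "dy": -2.5, "dz": 0, "spin": 0, "grip": 45},
    {"dx": 1, "dy": -4.6, "dz": 0, "spin": 0, "grip": 45},
    {"dx": 1.3, "dy": -6, "dz": 0, "spin": 0, "grip": 45},
    {"dx": 1.4, "dy": -6.6, "dz": 0, "spin": 0, "grip": 45},
    {"dx": 1.4, "dy": -6.8, "dz": -0.5, "spin": 0, "grip": 45},
    {"dx": 1.4, "dy": -6.8, "dz": -1.5, "spin": 0, "grip": 45},
    {"dx": 1.4, "dy": -6.8, "dz": -2.3, "spin": 0, "grip": 45},
    {"dx": 1.4, "dy": -6.8, "dz": -2.6, "spin": 0, "grip": 45},
    {"dx": 1.4, "dy": -6.8, "dz": -2.6, "spin": 0, "grip": 45},
    {"dx": 1.4, "dy": -6.8, "dz": -2.6, "spin": 0, "grip": 45}
  ]
}}

```text
time_s: 6.0
tcp_pos: [0.5407, -0.0446, 0.1392]
eef_rot: [180.0, -0.0, -89.9]
contact_force: [0.4, -0.5, 0.1]
gripper_width: 0.0563
```

```bash
python3 - <<'E'
from h import *
im=r.capture("scene");cv2.imwrite("pics/f0.png",im);t=r.capture("top")
s=r.get_state();print(s["tcp_pos"],s["eef_rot"],s["contact_force"],s["gripper_width"])
x,y,z=s["tcp_pos"]
for d in("pred holder mouth",(.541,-.0445,.074)),("pred foot",(x,y,z-.046)),("mouth",(x,y,z+.03)):print(d[0],proj(np.array([d[1]]),"scene"),proj(np.array([d[1]]),"top"))
cv2.imwrite("pics/f.png",cv2.resize(im[150:270,205:345],None,fx=4.5,fy=4.5,interpolation=2))
E
```

```text
[ 0.54115318 -0.044702    0.13980224] [-1.79977287e+02 -1.78378563e-03 -8.98946629e+01] [ 0.60023338 -0.88779767 -0.98912079] 0.056596680728468816
pred holder mouth [[265.16409864 203.9040459 ]] [[345.04509689 184.98509096]]
pred foot [[264.4067141  199.01077985]] [[345.66448606 183.64861508]]
mouth [[261.66394843 178.7207566 ]] [[347.99710748 178.27546233]]
```

View pics/f.png

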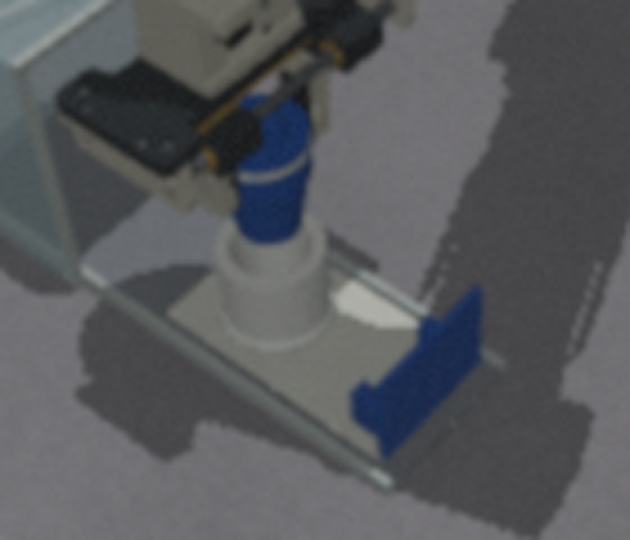

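The foot hangs centred over the holder mouth (foot at about 264.7, mouth 265.1 in scene columns). Lowering to just short of contact.

Emit:
{"op": "servo_tool", "data": {
  "targets": [
    {"dx": 0, "dy": 0, "dz": -0.4, "spin": 0, "grip": 45},
    {"dx": 0, "dy": 0, "dz": -1.1, "spin": 0, "grip": 45},
    {"dx": 0, "dy": 0, "dz": -1.8, "spin": 0, "grip": 45},
    {"dx": 0, "dy": 0, "dz": -2.5, "spin": 0, "grip": 45},
    {"dx": 0, "dy": 0, "dz": -3.1, "spin": 0, "grip": 45},
    {"dx": 0, "dy": 0, "dz": -3.6, "spin": 0, "grip": 45},
    {"dx": 0, "dy": 0, "dz": -4, "spin": 0, "grip": 45},
    {"dx": 0, "dy": 0, "dz": -4.2, "spin": 0, "grip": 45},
    {"dx": 0, "dy": 0, "dz": -4.3, "spin": 0, "grip": 45},
    {"dx": 0, "dy": 0, "dz": -4.3, "spin": 0, "grip": 45}
  ],
  "squeeze": 6
}}

```text
time_s: 6.93
tcp_pos: [0.5412, -0.0451, 0.0965]
eef_rot: [-180.0, 0.0, -89.9]
contact_force: [1.7, 0.5, -1.8]
gripper_width: 0.0563
```

```bash
cat > st.py <<'E'
from plant import r
import numpy as np
F=[]
for i in range(4): r.capture("top");s=r.get_state();F.append(np.r_[s["contact_force"],s["moment"]*10])
print(s["tcp_pos"].round(4),s["eef_rot"].round(1),"F",np.mean(F,0)[:3].round(2),"M*10",np.mean(F,0)[3:].round(2),s["gripper_width"],s["time_s"])
E
python3 st.py
```

```text
[ 0.5411 -0.0451  0.0968] [-180.     0.   -89.9] F [ 0.98  0.51 -1.41] M*10 [ 1.84 -4.4   0.14] 0.056778022452912205 7.1333
```

Emit:
{"op": "servo_tool", "data": {
  "targets": [
    {"dx": 0, "dy": 0, "dz": -0.05, "spin": 0, "grip": 45},
    {"dx": 0, "dy": 0, "dz": -0.1, "spin": 0, "grip": 45},
    {"dx": 0, "dy": 0, "dz": -0.15, "spin": 0, "grip": 45},
    {"dx": 0, "dy": 0, "dz": -0.2, "spin": 0, "grip": 45},
    {"dx": 0, "dy": 0, "dz": -0.25, "spin": 0, "grip": 45},
    {"dx": 0, "dy": 0, "dz": -0.3, "spin": 0, "grip": 45},
    {"dx": 0, "dy": 0, "dz": -0.35, "spin": 0, "grip": 45},
    {"dx": 0, "dy": 0, "dz": -0.4, "spin": 0, "grip": 45},
    {"dx": 0, "dy": 0, "dz": -0.4, "spin": 0, "grip": 45},
    {"dx": 0, "dy": 0, "dz": -0.4, "spin": 0, "grip": 45}
  ],
  "squeeze": 5
}}

```text
time_s: 7.97
tcp_pos: [0.5416, -0.045, 0.0928]
eef_rot: [-179.9, 0.0, -89.9]
contact_force: [4.0, 0.7, 2.0]
gripper_width: 0.0564
```

```bash
python3 st.py
```

```text
[ 0.5416 -0.045   0.0928] [-179.9    0.   -89.9] F [4.69 0.94 2.38] M*10 [  4.28 -18.63   0.03] 0.056261926537589935 8.1667
```

Contact force is +x 4.7 N, so the −x wall is touching. Shift +x by about 1.2 mm, with a small lift.

Emit:
{"op": "servo_tool", "data": {
  "targets": [
    {"dx": 0, "dy": 0, "dz": 0.1, "spin": 0, "grip": 45},
    {"dx": 0.05, "dy": 0, "dz": 0.1, "spin": 0, "grip": 45},
    {"dx": 0.1, "dy": 0.02, "dz": 0.1, "spin": 0, "grip": 45},
    {"dx": 0.12, "dy": 0.02, "dz": 0.05, "spin": 0, "grip": 45},
    {"dx": 0.12, "dy": 0.02, "dz": 0, "spin": 0, "grip": 45},
    {"dx": 0.12, "dy": 0.02, "dz": -0.05, "spin": 0, "grip": 45},
    {"dx": 0.12, "dy": 0.02, "dz": -0.1, "spin": 0, "grip": 45},
    {"dx": 0.12, "dy": 0.02, "dz": -0.15, "spin": 0, "grip": 45},
    {"dx": 0.12, "dy": 0.02, "dz": -0.2, "spin": 0, "grip": 45},
    {"dx": 0.12, "dy": 0.02, "dz": -0.2, "spin": 0, "grip": 45}
  ]
}}

```text
time_s: 9.0
tcp_pos: [0.5419, -0.045, 0.0904]
eef_rot: [180.0, -0.0, -89.9]
contact_force: [1.7, 0.7, 0.1]
gripper_width: 0.0568
```

```bash
python3 st.py
```

```text
[ 0.5419 -0.045   0.0904] [180.   -0.  -89.9] F [2.57 0.5  0.2 ] M*10 [ 2.59 -8.35 -0.01] 0.05634631323292664 9.2
```

Emit:
{"op": "servo_tool", "data": {
  "targets": [
    {"dx": 0.04, "dy": 0, "dz": 0, "spin": 0, "grip": 45},
    {"dx": 0.08, "dy": 0.02, "dz": 0, "spin": 0, "grip": 45},
    {"dx": 0.08, "dy": 0.02, "dz": 0, "spin": 0, "grip": 45},
    {"dx": 0.08, "dy": 0.02, "dz": -0.04, "spin": 0, "grip": 45},
    {"dx": 0.08, "dy": 0.02, "dz": -0.08, "spin": 0, "grip": 45},
    {"dx": 0.08, "dy": 0.02, "dz": -0.12, "spin": 0, "grip": 45},
    {"dx": 0.08, "dy": 0.02, "dz": -0.16, "spin": 0, "grip": 45},
    {"dx": 0.08, "dy": 0.02, "dz": -0.2, "spin": 0, "grip": 45},
    {"dx": 0.08, "dy": 0.02, "dz": -0.2, "spin": 0, "grip": 45},
    {"dx": 0.08, "dy": 0.02, "dz": -0.2, "spin": 0, "grip": 45}
  ]
}}

```text
time_s: 10.03
tcp_pos: [0.5425, -0.0449, 0.0885]
eef_rot: [180.0, -0.0, -89.9]
contact_force: [-2.6, -0.8, 2.0]
gripper_width: 0.0567
```

```bash
python3 st.py
```

```text
[ 0.5425 -0.0449  0.0885] [180.   -0.  -89.9] F [-2.9  -0.57  2.35] M*10 [-0.13 10.84 -0.07] 0.05651321567392939 10.2333
```

Emit:
{"op": "servo_tool", "data": {
  "targets": [
    {"dx": -0.02, "dy": -0.01, "dz": 0.05, "spin": 0, "grip": 45},
    {"dx": -0.04, "dy": -0.01, "dz": 0.05, "spin": 0, "grip": 45},
    {"dx": -0.04, "dy": -0.01, "dz": 0, "spin": 0, "grip": 45},
    {"dx": -0.04, "dy": -0.01, "dz": -0.05, "spin": 0, "grip": 45},
    {"dx": -0.04, "dy": -0.01, "dz": -0.1, "spin": 0, "grip": 45},
    {"dx": -0.04, "dy": -0.01, "dz": -0.1, "spin": 0, "grip": 45},
    {"dx": -0.04, "dy": -0.01, "dz": -0.1, "spin": 0, "grip": 45},
    {"dx": -0.04, "dy": -0.01, "dz": -0.1, "spin": 0, "grip": 45},
    {"dx": -0.04, "dy": -0.01, "dz": -0.1, "spin": 0, "grip": 45},
    {"dx": -0.04, "dy": -0.01, "dz": -0.1, "spin": 0, "grip": 45}
  ]
}}

```text
time_s: 11.07
tcp_pos: [0.5427, -0.0448, 0.0877]
eef_rot: [-180.0, 0.0, -89.9]
contact_force: [-1.3, 0.1, 3.8]
gripper_width: 0.0563
```

```bash
python3 st.py
```

```text
[ 0.5427 -0.0448  0.0877] [-180.     0.   -89.9] F [-1.38  0.23  3.39] M*10 [1.16 4.81 0.03] 0.05623748903436768 11.2667
```

Emit:
{"op": "servo_tool", "data": {
  "targets": [
    {"dx": -0.02, "dy": 0, "dz": 0.05, "spin": 0, "grip": 45},
    {"dx": -0.02, "dy": 0, "dz": 0.1, "spin": 0, "grip": 45},
    {"dx": -0.02, "dy": 0, "dz": 0.1, "spin": 0, "grip": 45},
    {"dx": -0.02, "dy": 0, "dz": 0.1, "spin": 0, "grip": 45},
    {"dx": -0.02, "dy": 0, "dz": 0.1, "spin": 0, "grip": 66},
    {"dx": -0.02, "dy": 0, "dz": 0.1, "spin": 0, "grip": 68},
    {"dx": -0.02, "dy": 0, "dz": 0.1, "spin": 0, "grip": 72},
    {"dx": -0.02, "dy": 0, "dz": 0.1, "spin": 0, "grip": 78},
    {"dx": -0.02, "dy": 0, "dz": 0.1, "spin": 0, "grip": 85},
    {"dx": -0.02, "dy": 0, "dz": 0.1, "spin": 0, "grip": 85}
  ]
}}

```text
time_s: 12.1
tcp_pos: [0.5422, -0.0449, 0.0886]
eef_rot: [180.0, -0.0, -89.9]
contact_force: [0.2, -0.7, 0.8]
gripper_width: 0.0734
```

```bash
python3 st.py
```

```text
[ 0.5422 -0.0449  0.0885] [180.   -0.  -89.9] F [0.23 0.77 0.08] M*10 [ 0.77 -0.61 -0.01] 0.07460491447169228 12.3
```

Emit:
{"op": "servo_tool", "data": {
  "targets": [
    {"dx": 0, "dy": 0, "dz": 0.5, "spin": 0, "grip": 85},
    {"dx": 0, "dy": 0, "dz": 2, "spin": 0, "grip": 85},
    {"dx": 0, "dy": 0, "dz": 4.5, "spin": 0, "grip": 85},
    {"dx": 0, "dy": 0.3, "dz": 7.5, "spin": 0, "grip": 85},
    {"dx": 0.2, "dy": 2, "dz": 9.5, "spin": 0.1, "grip": 80},
    {"dx": 0.5, "dy": 5, "dz": 11, "spin": 0.22, "grip": 75},
    {"dx": 0.9, "dy": 8.5, "dz": 11, "spin": 0.34, "grip": 74},
    {"dx": 1.3, "dy": 12.2, "dz": 11, "spin": 0.46, "grip": 74},
    {"dx": 1.7, "dy": 16, "dz": 11, "spin": 0.58, "grip": 74},
    {"dx": 2.1, "dy": 20, "dz": 11, "spin": 0.7, "grip": 74}
  ]
}}

```text
time_s: 13.13
tcp_pos: [0.5632, 0.1566, 0.1994]
eef_rot: [-179.9, -0.0, -49.5]
contact_force: [1.5, 0.3, 0.2]
gripper_width: 0.0652
```

Emit:
{"op": "servo_tool", "data": {
  "targets": [
    {"dx": 0.3, "dy": 4, "dz": 0, "spin": 0.12, "grip": 74},
    {"dx": 0.6, "dy": 7.8, "dz": 0, "spin": 0.24, "grip": 74},
    {"dx": 0.9, "dy": 11.2, "dz": 0, "spin": 0.36, "grip": 74},
    {"dx": 1.2, "dy": 14, "dz": 0, "spin": 0.48, "grip": 74},
    {"dx": 1.5, "dy": 16.2, "dz": 0, "spin": 0.6, "grip": 74},
    {"dx": 1.7, "dy": 17.6, "dz": -0.5, "spin": 0.72, "grip": 74},
    {"dx": 1.8, "dy": 18.1, "dz": -1.8, "spin": 0.82, "grip": 74},
    {"dx": 1.8, "dy": 18.1, "dz": -3.5, "spin": 0.87, "grip": 74},
    {"dx": 1.8, "dy": 18.1, "dz": -4.8, "spin": 0.87, "grip": 74},
    {"dx": 1.8, "dy": 18.1, "dz": -5, "spin": 0.87, "grip": 74}
  ]
}}

```text
time_s: 13.97
tcp_pos: [0.5799, 0.3354, 0.1459]
eef_rot: [179.9, 0.2, 0.0]
contact_force: [-0.5, 0.6, -0.5]
gripper_width: 0.0649
```

```bash
python3 - <<'E'
from h import *
im=r.capture("scene");t=r.capture("top");cv2.imwrite("pics/g0.png",im);cv2.imwrite("pics/g1.png",t)
s=r.get_state();print(s["tcp_pos"],s["eef_rot"],s["contact_force"],s["gripper_width"],s["joints"].round(0))
# seated medium prediction: foot at z .04
for cam,I in(("scene",im),("top",t)):
    print(cam,"blue mouth pred",proj(np.array([[.5425,-.0449,.116]]),cam))
A=cv2.resize(im[150:270,215:315],(500,600),interpolation=2);B=cv2.resize(im[270:350,340:400],(300,400),interpolation=2)
cv2.imwrite("pics/g.png",np.hstack([A,np.vstack([B,np.zeros((200,300,3),np.uint8)])]))
E
```

```text
[0.58113956 0.33585336 0.14832412] [ 1.79938733e+02  4.51222550e-02 -7.79287783e-03] [ 0.24743783 -0.12674874 -0.28565779] 0.06495645403616215 [ 47.  23.  -6.   0. -61.  43.]
scene blue mouth pred [[263.22262609 193.61605616]]
top blue mouth pred [[346.36446728 181.74418381]]
```

View pics/g.png

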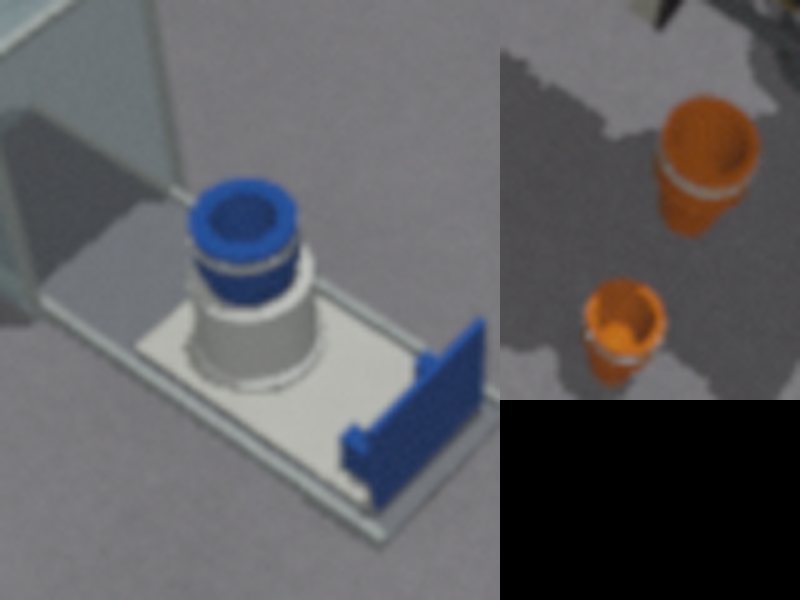

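Blue stands upright in the holder: mouth at scene (263.4,194.0), predicted (263.2,193.6). The crop also confirms the larger orange sleeve, with the smaller look-alike clear of the fingers. Descending on the larger one.

Emit:
{"op": "servo_tool", "data": {
  "targets": [
    {"dx": 0, "dy": 0, "dz": -0.8, "spin": 0, "grip": 74},
    {"dx": 0, "dy": 0, "dz": -2.2, "spin": 0, "grip": 74},
    {"dx": 0, "dy": 0, "dz": -4, "spin": 0, "grip": 74},
    {"dx": 0, "dy": 0, "dz": -6, "spin": 0, "grip": 74},
    {"dx": 0, "dy": 0, "dz": -8, "spin": 0, "grip": 74},
    {"dx": 0, "dy": 0, "dz": -9.4, "spin": 0, "grip": 74},
    {"dx": 0, "dy": 0, "dz": -10.2, "spin": 0, "grip": 74},
    {"dx": 0, "dy": 0, "dz": -10.2, "spin": 0, "grip": 74},
    {"dx": 0, "dy": 0, "dz": -10.2, "spin": 0, "grip": 65},
    {"dx": 0, "dy": 0, "dz": -10.2, "spin": 0, "grip": 56}
  ],
  "squeeze": 8
}}

```text
time_s: 14.9
tcp_pos: [0.5821, 0.3367, 0.048]
eef_rot: [-179.9, -0.1, 0.0]
contact_force: [0.0, -0.6, -0.4]
gripper_width: 0.0565
```

Emit:
{"op": "servo_tool", "data": {
  "targets": [
    {"dx": 0, "dy": 0, "dz": 0, "spin": 0, "grip": 52},
    {"dx": 0, "dy": 0, "dz": 0, "spin": 0, "grip": 48},
    {"dx": 0, "dy": 0, "dz": 0, "spin": 0, "grip": 45},
    {"dx": 0, "dy": 0, "dz": 0, "spin": 0, "grip": 40},
    {"dx": 0, "dy": 0, "dz": 0, "spin": 0, "grip": 36},
    {"dx": 0, "dy": 0, "dz": 0, "spin": 0, "grip": 32},
    {"dx": 0, "dy": 0, "dz": 0, "spin": 0, "grip": 32},
    {"dx": 0, "dy": 0, "dz": 0, "spin": 0, "grip": 32},
    {"dx": 0, "dy": 0, "dz": 0, "spin": 0, "grip": 32},
    {"dx": 0, "dy": 0, "dz": 0, "spin": 0, "grip": 32}
  ],
  "squeeze": 8
}}

```text
time_s: 15.73
tcp_pos: [0.5818, 0.3363, 0.0474]
eef_rot: [-180.0, -0.1, 0.0]
contact_force: [0.0, -0.8, 6.2]
gripper_width: 0.0423
```

```bash
python3 st.py
```

```text
[0.5819 0.3364 0.0474] [-1.8e+02 -1.0e-01  0.0e+00] F [ 0.11 -0.69  5.64] M*10 [-4.05  0.28  0.35] 0.042465253590038415 15.9333
```

Emit:
{"op": "servo_tool", "data": {
  "targets": [
    {"dx": 0, "dy": 0, "dz": 0.5, "spin": 0, "grip": 32},
    {"dx": 0, "dy": 0, "dz": 2, "spin": 0, "grip": 32},
    {"dx": 0, "dy": 0, "dz": 4.5, "spin": 0, "grip": 32},
    {"dx": 0, "dy": 0, "dz": 7.5, "spin": 0, "grip": 32},
    {"dx": 0, "dy": -0.5, "dz": 10.5, "spin": -0.05, "grip": 32},
    {"dx": -0.2, "dy": -2, "dz": 13.5, "spin": -0.15, "grip": 32},
    {"dx": -0.5, "dy": -4.5, "dz": 15.3, "spin": -0.27, "grip": 32},
    {"dx": -0.8, "dy": -8, "dz": 16, "spin": -0.39, "grip": 32},
    {"dx": -1.2, "dy": -11.8, "dz": 16, "spin": -0.51, "grip": 32},
    {"dx": -1.6, "dy": -15.6, "dz": 16, "spin": -0.63, "grip": 32}
  ]
}}

```text
time_s: 16.77
tcp_pos: [0.5647, 0.1792, 0.2072]
eef_rot: [-179.9, 0.0, -36.4]
contact_force: [0.0, -0.5, -0.1]
gripper_width: 0.0425
```

Emit:
{"op": "servo_tool", "data": {
  "targets": [
    {"dx": -0.4, "dy": -3.8, "dz": 0, "spin": -0.12, "grip": 32},
    {"dx": -0.8, "dy": -7.6, "dz": 0, "spin": -0.24, "grip": 32},
    {"dx": -1.2, "dy": -11.4, "dz": 0, "spin": -0.36, "grip": 32},
    {"dx": -1.6, "dy": -15, "dz": 0, "spin": -0.48, "grip": 32},
    {"dx": -1.9, "dy": -18.2, "dz": 0, "spin": -0.6, "grip": 32},
    {"dx": -2.2, "dy": -20.6, "dz": 0, "spin": -0.71, "grip": 32},
    {"dx": -2.35, "dy": -22, "dz": 0, "spin": -0.81, "grip": 32},
    {"dx": -2.35, "dy": -22.5, "dz": 0, "spin": -0.89, "grip": 32},
    {"dx": -2.35, "dy": -22.5, "dz": 0, "spin": -0.94, "grip": 32},
    {"dx": -2.35, "dy": -22.5, "dz": 0, "spin": -0.94, "grip": 32}
  ]
}}

```text
time_s: 17.6
tcp_pos: [0.5413, -0.0454, 0.2064]
eef_rot: [180.0, 0.0, -90.1]
contact_force: [-0.4, -0.9, -0.4]
gripper_width: 0.0425
```

```bash
python3 st.py; python3 - <<'E'
from h import *
im=r.capture("scene");cv2.imwrite("pics/i0.png",im)
x,y,z=r.get_state()["tcp_pos"]
for n,d in(("blue mouth",(.5425,-.0449,.117)),("foot",(x,y,z-.0474)),("orange mouth",(x,y,z+.0286))):print(n,proj(np.array([d]),"scene"))
cv2.imwrite("pics/i.png",cv2.resize(im[135:255,215:315],(500,600),interpolation=2))
E
```

```text
[ 0.5417 -0.0445  0.2065] [180.    0.  -89.8] F [-0.01 -0.27 -0.57] M*10 [ 0.69 -0.33  0.1 ] 0.04244575232095725 17.8
blue mouth [[263.18709585 193.3559324 ]]
foot [[261.96360674 181.90540984]]
orange mouth [[258.89417055 159.26442115]]
```

View pics/i.png

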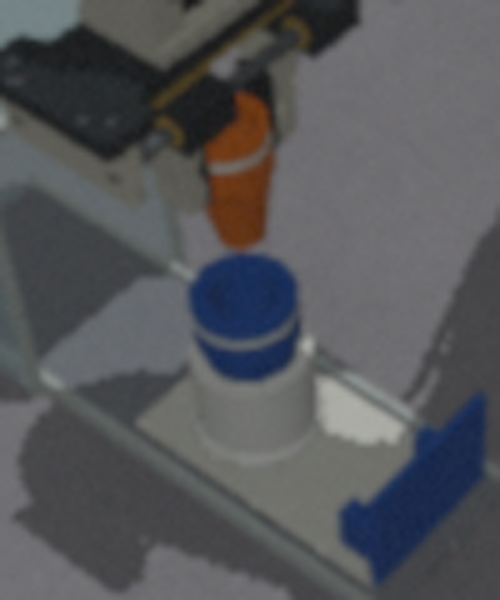

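The orange foot (scene 262.7,182.3) hangs about 1.2 mm to +y of the tool axis, as the pick offset implies. I correct y and lower.

Emit:
{"op": "servo_tool", "data": {
  "targets": [
    {"dx": 0.05, "dy": -0.14, "dz": -0.5, "spin": 0, "grip": 32},
    {"dx": 0.07, "dy": -0.14, "dz": -1.5, "spin": 0, "grip": 32},
    {"dx": 0.07, "dy": -0.14, "dz": -2.8, "spin": 0, "grip": 32},
    {"dx": 0.07, "dy": -0.14, "dz": -4, "spin": 0, "grip": 32},
    {"dx": 0.07, "dy": -0.14, "dz": -4.8, "spin": 0, "grip": 32},
    {"dx": 0.07, "dy": -0.14, "dz": -5.4, "spin": 0, "grip": 32},
    {"dx": 0.07, "dy": -0.14, "dz": -5.9, "spin": 0, "grip": 32},
    {"dx": 0.07, "dy": -0.14, "dz": -6.3, "spin": 0, "grip": 32},
    {"dx": 0.07, "dy": -0.14, "dz": -6.5, "spin": 0, "grip": 32},
    {"dx": 0.07, "dy": -0.14, "dz": -6.5, "spin": 0, "grip": 32}
  ],
  "squeeze": 5
}}

```text
time_s: 18.68
tcp_pos: [0.5427, -0.0462, 0.1415]
eef_rot: [-180.0, 0.0, -89.9]
contact_force: [0.3, 0.1, -0.7]
gripper_width: 0.042
```

```bash
python3 st.py
```

```text
[ 0.5426 -0.0463  0.1419] [-180.     0.   -89.9] F [ 0.34 -0.19 -0.58] M*10 [ 1.19 -2.6   0.12] 0.04227446263249462 18.8833
```

Free so far. Another 6 mm down, slowly.

Emit:
{"op": "servo_tool", "data": {
  "targets": [
    {"dx": 0, "dy": 0, "dz": -0.08, "spin": 0, "grip": 32},
    {"dx": 0, "dy": 0, "dz": -0.16, "spin": 0, "grip": 32},
    {"dx": 0, "dy": 0, "dz": -0.24, "spin": 0, "grip": 32},
    {"dx": 0, "dy": 0, "dz": -0.32, "spin": 0, "grip": 32},
    {"dx": 0, "dy": 0, "dz": -0.4, "spin": 0, "grip": 32},
    {"dx": 0, "dy": 0, "dz": -0.48, "spin": 0, "grip": 32},
    {"dx": 0, "dy": 0, "dz": -0.55, "spin": 0, "grip": 32},
    {"dx": 0, "dy": 0, "dz": -0.6, "spin": 0, "grip": 32},
    {"dx": 0, "dy": 0, "dz": -0.6, "spin": 0, "grip": 32},
    {"dx": 0, "dy": 0, "dz": -0.6, "spin": 0, "grip": 32}
  ]
}}

```text
time_s: 19.72
tcp_pos: [0.5427, -0.0462, 0.1356]
eef_rot: [-180.0, 0.0, -89.9]
contact_force: [2.2, 0.3, 0.8]
gripper_width: 0.042
```

```bash
python3 st.py
```

```text
[ 0.5426 -0.0462  0.1356] [-180.     0.   -89.9] F [1.85 0.32 0.71] M*10 [ 1.83 -8.14 -0.18] 0.04166777398193581 19.9167
```

Emit:
{"op": "servo_tool", "data": {
  "targets": [
    {"dx": 0.03, "dy": 0, "dz": 0.05, "spin": 0, "grip": 32},
    {"dx": 0.06, "dy": 0.01, "dz": 0.05, "spin": 0, "grip": 32},
    {"dx": 0.06, "dy": 0.01, "dz": 0, "spin": 0, "grip": 32},
    {"dx": 0.06, "dy": 0.01, "dz": -0.05, "spin": 0, "grip": 32},
    {"dx": 0.06, "dy": 0.01, "dz": -0.1, "spin": 0, "grip": 32},
    {"dx": 0.06, "dy": 0.01, "dz": -0.15, "spin": 0, "grip": 32},
    {"dx": 0.06, "dy": 0.01, "dz": -0.2, "spin": 0, "grip": 32},
    {"dx": 0.06, "dy": 0.01, "dz": -0.25, "spin": 0, "grip": 32},
    {"dx": 0.06, "dy": 0.01, "dz": -0.25, "spin": 0, "grip": 32},
    {"dx": 0.06, "dy": 0.01, "dz": -0.25, "spin": 0, "grip": 32}
  ]
}}

```text
time_s: 20.75
tcp_pos: [0.5431, -0.0462, 0.133]
eef_rot: [180.0, 0.0, -89.9]
contact_force: [0.4, -0.6, -1.3]
gripper_width: 0.0417
```

```bash
python3 st.py
```

```text
[ 0.543  -0.0461  0.133 ] [180.    0.  -89.9] F [ 1.32  0.26 -1.37] M*10 [ 1.31 -4.61 -0.15] 0.04185919620568535 20.95
```

Emit:
{"op": "servo_tool", "data": {
  "targets": [
    {"dx": 0.02, "dy": 0, "dz": 0, "spin": 0, "grip": 32},
    {"dx": 0.03, "dy": 0, "dz": -0.03, "spin": 0, "grip": 32},
    {"dx": 0.03, "dy": 0, "dz": -0.06, "spin": 0, "grip": 32},
    {"dx": 0.03, "dy": 0, "dz": -0.09, "spin": 0, "grip": 32},
    {"dx": 0.03, "dy": 0, "dz": -0.12, "spin": 0, "grip": 32},
    {"dx": 0.03, "dy": 0, "dz": -0.15, "spin": 0, "grip": 32},
    {"dx": 0.03, "dy": 0, "dz": -0.15, "spin": 0, "grip": 32},
    {"dx": 0.03, "dy": 0, "dz": -0.15, "spin": 0, "grip": 32},
    {"dx": 0.03, "dy": 0, "dz": -0.15, "spin": 0, "grip": 32},
    {"dx": 0.03, "dy": 0, "dz": -0.15, "spin": 0, "grip": 32}
  ]
}}

```text
time_s: 21.78
tcp_pos: [0.5434, -0.0461, 0.1317]
eef_rot: [-180.0, 0.0, -89.9]
contact_force: [0.1, -0.3, 1.7]
gripper_width: 0.042
```

```bash
python3 st.py
```

```text
[ 0.5435 -0.0462  0.1317] [-180.    -0.   -89.9] F [-0.27  0.17  2.2 ] M*10 [ 3.    1.3  -0.04] 0.04191080489289323 21.9833
```

Light, evenly centred touch. Ease up 0.8 mm and release.

Emit:
{"op": "servo_tool", "data": {
  "targets": [
    {"dx": 0, "dy": 0, "dz": 0.04, "spin": 0, "grip": 32},
    {"dx": 0, "dy": 0, "dz": 0.08, "spin": 0, "grip": 32},
    {"dx": 0, "dy": 0, "dz": 0.08, "spin": 0, "grip": 32},
    {"dx": 0, "dy": 0, "dz": 0.08, "spin": 0, "grip": 32},
    {"dx": 0, "dy": 0, "dz": 0.08, "spin": 0, "grip": 50},
    {"dx": 0, "dy": 0, "dz": 0.08, "spin": 0, "grip": 52},
    {"dx": 0, "dy": 0, "dz": 0.08, "spin": 0, "grip": 56},
    {"dx": 0, "dy": 0, "dz": 0.08, "spin": 0, "grip": 62},
    {"dx": 0, "dy": 0, "dz": 0.08, "spin": 0, "grip": 68},
    {"dx": 0, "dy": 0, "dz": 0.08, "spin": 0, "grip": 72}
  ]
}}

```text
time_s: 22.82
tcp_pos: [0.5434, -0.0462, 0.1324]
eef_rot: [-180.0, -0.0, -89.9]
contact_force: [0.6, 0.5, 0.1]
gripper_width: 0.0607
```

```bash
python3 st.py
```

```text
[ 0.5434 -0.0462  0.1324] [-180.    -0.   -89.9] F [ 0.07 -0.53 -0.49] M*10 [ 0.76 -0.57  0.01] 0.06254137714512636 23.0167
```

Emit:
{"op": "servo_tool", "data": {
  "targets": [
    {"dx": 0, "dy": 0, "dz": 0.5, "spin": 0, "grip": 72},
    {"dx": 0, "dy": 0, "dz": 2, "spin": 0, "grip": 72},
    {"dx": 0, "dy": 0, "dz": 4.5, "spin": 0, "grip": 72},
    {"dx": 0, "dy": 0.3, "dz": 7, "spin": 0, "grip": 60},
    {"dx": 0, "dy": 2.2, "dz": 8, "spin": 0, "grip": 40},
    {"dx": 0, "dy": 5.8, "dz": 8, "spin": 0, "grip": 0},
    {"dx": 0, "dy": 9.8, "dz": 8, "spin": 0, "grip": 0},
    {"dx": 0, "dy": 13.5, "dz": 8, "spin": 0, "grip": 0},
    {"dx": 0, "dy": 16.5, "dz": 8, "spin": 0, "grip": 0},
    {"dx": 0, "dy": 18, "dz": 8, "spin": 0, "grip": 0}
  ]
}}

```text
time_s: 23.85
tcp_pos: [0.5434, 0.1369, 0.2129]
eef_rot: [-180.0, 0.0, -89.8]
contact_force: [0.0, -0.2, -0.1]
gripper_width: 0.0219
```

```bash
python3 st.py;python3 - <<'E'
from h import *
im=r.capture("scene");cv2.imwrite("pics/j0.png",im)
print("orange mouth pred",proj(np.array([[.5428,-.045,.159]]),"scene"),"blue",proj(np.array([[.5425,-.0449,.117]]),"scene"))
cv2.imwrite("pics/j.png",cv2.resize(im[135:255,215:345],(650,600),interpolation=2))
E
```

```text
[0.5432 0.1338 0.2124] [180.   -0.  -89.9] F [ 0.32 -0.29  0.67] M*10 [ 0.85 -0.57  0.14] 0.00588711589255884 24.05
orange mouth pred [[261.52778523 182.08947583]] blue [[263.18709585 193.3559324 ]]
```

View pics/j.png

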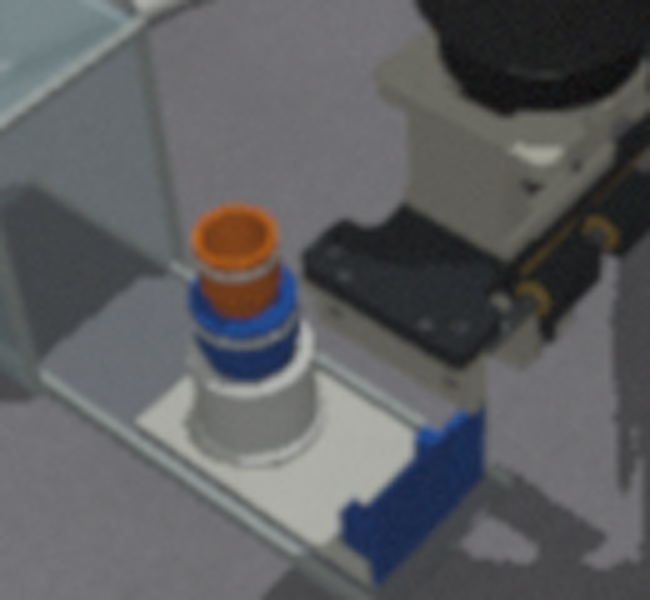

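The nest stands upright: orange mouth at scene (261.7,182.0), predicted (261.5,182.1). Now down in front of the panel.

Emit:
{"op": "servo_tool", "data": {
  "targets": [
    {"dx": 0, "dy": 0, "dz": -1, "spin": 0, "grip": 0},
    {"dx": -0.1, "dy": 0, "dz": -3, "spin": 0, "grip": 0},
    {"dx": -0.1, "dy": 0, "dz": -5.5, "spin": 0, "grip": 0},
    {"dx": -0.1, "dy": 0, "dz": -8, "spin": 0, "grip": 0},
    {"dx": -0.1, "dy": 0, "dz": -10.5, "spin": 0, "grip": 0},
    {"dx": -0.1, "dy": 0, "dz": -13, "spin": 0, "grip": 0},
    {"dx": -0.1, "dy": -0.3, "dz": -15, "spin": 0, "grip": 0},
    {"dx": -0.1, "dy": -1, "dz": -16, "spin": 0, "grip": 0},
    {"dx": -0.1, "dy": -1.9, "dz": -16.2, "spin": 0, "grip": 0},
    {"dx": -0.1, "dy": -2.4, "dz": -16.2, "spin": 0, "grip": 0}
  ]
}}

```text
time_s: 24.93
tcp_pos: [0.542, 0.1079, 0.0499]
eef_rot: [179.9, -0.1, -90.0]
contact_force: [-0.7, 0.4, 0.8]
gripper_width: 0.0004
```

Emit:
{"op": "servo_tool", "data": {
  "targets": [
    {"dx": 0, "dy": -0.4, "dz": 0, "spin": 0, "grip": 0},
    {"dx": 0, "dy": -0.8, "dz": 0, "spin": 0, "grip": 0},
    {"dx": 0, "dy": -1.2, "dz": 0, "spin": 0, "grip": 0},
    {"dx": 0, "dy": -1.6, "dz": 0, "spin": 0, "grip": 0},
    {"dx": 0, "dy": -2, "dz": 0, "spin": 0, "grip": 0},
    {"dx": 0, "dy": -2.4, "dz": 0, "spin": 0, "grip": 0},
    {"dx": 0, "dy": -2.8, "dz": 0, "spin": 0, "grip": 0},
    {"dx": 0, "dy": -3.2, "dz": 0, "spin": 0, "grip": 0},
    {"dx": 0, "dy": -3.6, "dz": 0, "spin": 0, "grip": 0},
    {"dx": 0, "dy": -4, "dz": 0, "spin": 0, "grip": 0}
  ]
}}

```text
time_s: 25.77
tcp_pos: [0.5428, 0.0698, 0.0506]
eef_rot: [-179.9, 0.0, -89.9]
contact_force: [0.2, 2.3, 2.7]
gripper_width: 0.0004
```

Emit:
{"op": "servo_tool", "data": {
  "targets": [
    {"dx": 0, "dy": -0.4, "dz": 0, "spin": 0, "grip": 0},
    {"dx": 0, "dy": -0.8, "dz": 0, "spin": 0, "grip": 0},
    {"dx": 0, "dy": -1.2, "dz": 0, "spin": 0, "grip": 0},
    {"dx": 0, "dy": -1.6, "dz": 0, "spin": 0, "grip": 0},
    {"dx": 0, "dy": -2, "dz": 0, "spin": 0, "grip": 0},
    {"dx": 0, "dy": -2.4, "dz": 0, "spin": 0, "grip": 0},
    {"dx": 0, "dy": -2.8, "dz": 0, "spin": 0, "grip": 0},
    {"dx": 0, "dy": -3.2, "dz": 0, "spin": 0, "grip": 0},
    {"dx": 0, "dy": -3.6, "dz": 0, "spin": 0, "grip": 0},
    {"dx": 0, "dy": -4, "dz": 0, "spin": 0, "grip": 0}
  ]
}}

```text
time_s: 26.6
tcp_pos: [0.5425, 0.0295, 0.0503]
eef_rot: [-180.0, 0.0, -89.9]
contact_force: [3.0, 3.3, 1.2]
gripper_width: 0.0004
```

Emit:
{"op": "servo_tool", "data": {
  "targets": [
    {"dx": 0, "dy": -0.4, "dz": 0, "spin": 0, "grip": 0},
    {"dx": 0, "dy": -0.8, "dz": 0, "spin": 0, "grip": 0},
    {"dx": 0, "dy": -1.2, "dz": 0, "spin": 0, "grip": 0},
    {"dx": 0, "dy": -1.6, "dz": 0, "spin": 0, "grip": 0},
    {"dx": 0, "dy": -2, "dz": 0, "spin": 0, "grip": 0},
    {"dx": 0, "dy": -2.4, "dz": 0, "spin": 0, "grip": 0},
    {"dx": 0, "dy": -2.8, "dz": 0, "spin": 0, "grip": 0},
    {"dx": 0, "dy": -3.2, "dz": 0, "spin": 0, "grip": 0},
    {"dx": 0, "dy": -3.6, "dz": 0, "spin": 0, "grip": 0},
    {"dx": 0, "dy": -4, "dz": 0, "spin": 0, "grip": 0}
  ]
}}

```text
time_s: 27.43
tcp_pos: [0.5423, -0.0106, 0.0503]
eef_rot: [180.0, -0.0, -89.9]
contact_force: [2.4, 3.5, -0.5]
gripper_width: 0.0003
```

```bash
python3 st.py;python3 - <<'E'
from h import *
im=r.capture("scene");cv2.imwrite("pics/k0.png",im)
cv2.imwrite("pics/k.png",cv2.resize(im[105:255,165:325],(640,600),interpolation=2))
E
```

```text
[ 0.5411 -0.0109  0.0499] [179.9  -0.  -90. ] F [ 0.07  0.91 -0.15] M*10 [ 2.49 -1.57 -0.02] 0.0006975199483820041 27.6333
```

View pics/k.png

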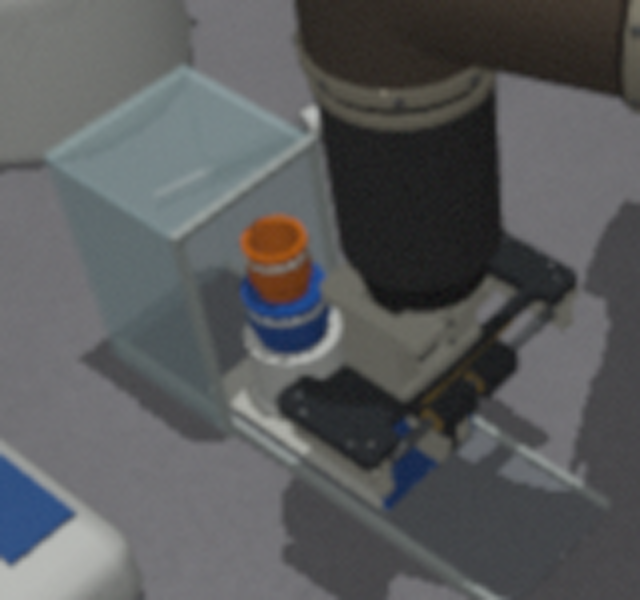

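The stack is upright and entering the hood (orange mouth at crop 275,240), and the gripper is clear of the hood. Continuing.

Emit:
{"op": "servo_tool", "data": {
  "targets": [
    {"dx": 0, "dy": -0.3, "dz": 0, "spin": 0, "grip": 0},
    {"dx": 0, "dy": -0.7, "dz": 0, "spin": 0, "grip": 0},
    {"dx": 0, "dy": -1.1, "dz": 0, "spin": 0, "grip": 0},
    {"dx": 0, "dy": -1.5, "dz": 0, "spin": 0, "grip": 0},
    {"dx": 0, "dy": -1.9, "dz": 0, "spin": 0, "grip": 0},
    {"dx": 0, "dy": -2.3, "dz": 0, "spin": 0, "grip": 0},
    {"dx": 0, "dy": -2.7, "dz": 0, "spin": 0, "grip": 0},
    {"dx": 0, "dy": -3.1, "dz": 0, "spin": 0, "grip": 0},
    {"dx": 0, "dy": -3.5, "dz": 0, "spin": 0, "grip": 0},
    {"dx": 0, "dy": -3.9, "dz": 0, "spin": 0, "grip": 0}
  ]
}}

```text
time_s: 28.52
tcp_pos: [0.5423, -0.0496, 0.0503]
eef_rot: [180.0, 0.0, -89.9]
contact_force: [-2.5, 3.7, -2.2]
gripper_width: 0.0001
```

Emit:
{"op": "servo_tool", "data": {
  "targets": [
    {"dx": 0, "dy": -0.4, "dz": 0, "spin": 0, "grip": 0},
    {"dx": 0, "dy": -0.8, "dz": 0, "spin": 0, "grip": 0},
    {"dx": 0, "dy": -1.2, "dz": 0, "spin": 0, "grip": 0},
    {"dx": 0, "dy": -1.6, "dz": 0, "spin": 0, "grip": 0},
    {"dx": 0, "dy": -1.9, "dz": 0, "spin": 0, "grip": 0},
    {"dx": 0, "dy": -2.2, "dz": 0, "spin": 0, "grip": 0},
    {"dx": 0, "dy": -2.5, "dz": 0, "spin": 0, "grip": 0},
    {"dx": 0, "dy": -2.7, "dz": 0, "spin": 0, "grip": 0},
    {"dx": 0, "dy": -2.9, "dz": 0, "spin": 0, "grip": 0},
    {"dx": 0, "dy": -3, "dz": 0, "spin": 0, "grip": 0}
  ]
}}

```text
time_s: 29.35
tcp_pos: [0.5425, -0.0794, 0.0504]
eef_rot: [-180.0, -0.0, -89.9]
contact_force: [-1.6, 3.6, -2.4]
gripper_width: -0.0
```

Emit:
{"op": "servo_tool", "data": {
  "targets": [
    {"dx": 0, "dy": -0.1, "dz": 0, "spin": 0, "grip": 0},
    {"dx": 0, "dy": -0.2, "dz": 0, "spin": 0, "grip": 0},
    {"dx": 0, "dy": -0.3, "dz": 0, "spin": 0, "grip": 0},
    {"dx": 0, "dy": -0.4, "dz": 0, "spin": 0, "grip": 0},
    {"dx": 0, "dy": -0.5, "dz": 0, "spin": 0, "grip": 0},
    {"dx": 0, "dy": -0.6, "dz": 0, "spin": 0, "grip": 0},
    {"dx": 0, "dy": -0.7, "dz": 0, "spin": 0, "grip": 0},
    {"dx": 0, "dy": -0.8, "dz": 0, "spin": 0, "grip": 0},
    {"dx": 0, "dy": -0.9, "dz": 0, "spin": 0, "grip": 0},
    {"dx": 0, "dy": -1, "dz": 0, "spin": 0, "grip": 0}
  ]
}}

```text
time_s: 30.18
tcp_pos: [0.5425, -0.0893, 0.0504]
eef_rot: [-180.0, 0.0, -89.9]
contact_force: [-1.4, 4.1, -2.4]
gripper_width: 0.0005
```

Emit:
{"op": "servo_tool", "data": {
  "targets": [
    {"dx": 0, "dy": -0.05, "dz": 0, "spin": 0, "grip": 0},
    {"dx": 0, "dy": -0.1, "dz": 0, "spin": 0, "grip": 0},
    {"dx": 0, "dy": -0.15, "dz": 0, "spin": 0, "grip": 0},
    {"dx": 0, "dy": -0.2, "dz": 0, "spin": 0, "grip": 0},
    {"dx": 0, "dy": -0.25, "dz": 0, "spin": 0, "grip": 0},
    {"dx": 0, "dy": -0.3, "dz": 0, "spin": 0, "grip": 0},
    {"dx": 0, "dy": -0.3, "dz": 0, "spin": 0, "grip": 0},
    {"dx": 0, "dy": -0.3, "dz": 0, "spin": 0, "grip": 0},
    {"dx": 0, "dy": -0.3, "dz": 0, "spin": 0, "grip": 0},
    {"dx": 0, "dy": -0.3, "dz": 0, "spin": 0, "grip": 0}
  ]
}}

```text
time_s: 31.02
tcp_pos: [0.5425, -0.091, 0.0504]
eef_rot: [-180.0, 0.1, -89.9]
contact_force: [-1.6, 10.4, 0.2]
gripper_width: 0.0008
```

Force rose to 10 N at y −0.091, against a predicted home of about −0.093, so this is the end stop. One small confirming nudge, then back off.

Emit:
{"op": "servo_tool", "data": {
  "targets": [
    {"dx": 0, "dy": -0.04, "dz": 0, "spin": 0, "grip": 0},
    {"dx": 0, "dy": -0.08, "dz": 0, "spin": 0, "grip": 0},
    {"dx": 0, "dy": -0.08, "dz": 0, "spin": 0, "grip": 0},
    {"dx": 0, "dy": -0.08, "dz": 0, "spin": 0, "grip": 0},
    {"dx": 0, "dy": -0.08, "dz": 0, "spin": 0, "grip": 0},
    {"dx": 0, "dy": -0.08, "dz": 0, "spin": 0, "grip": 0},
    {"dx": 0, "dy": -0.08, "dz": 0, "spin": 0, "grip": 0},
    {"dx": 0, "dy": -0.08, "dz": 0, "spin": 0, "grip": 0},
    {"dx": 0, "dy": -0.08, "dz": 0, "spin": 0, "grip": 0},
    {"dx": 0, "dy": -0.08, "dz": 0, "spin": 0, "grip": 0}
  ]
}}

```text
time_s: 31.85
tcp_pos: [0.5425, -0.091, 0.0504]
eef_rot: [-180.0, 0.1, -89.9]
contact_force: [-3.1, 16.6, 0.4]
gripper_width: 0.0006
```

Emit:
{"op": "servo_tool", "data": {
  "targets": [
    {"dx": 0, "dy": 0.2, "dz": 0, "spin": 0, "grip": 0},
    {"dx": 0, "dy": 0.6, "dz": 0, "spin": 0, "grip": 0},
    {"dx": 0, "dy": 1.5, "dz": 0, "spin": 0, "grip": 0},
    {"dx": 0, "dy": 3.5, "dz": 0, "spin": 0, "grip": 0},
    {"dx": 0, "dy": 6, "dz": 0.5, "spin": 0, "grip": 0},
    {"dx": 0, "dy": 9, "dz": 2, "spin": 0, "grip": 0},
    {"dx": 0, "dy": 12, "dz": 4, "spin": 0, "grip": 0},
    {"dx": 0, "dy": 15, "dz": 6.5, "spin": 0, "grip": 0},
    {"dx": 0, "dy": 18, "dz": 9, "spin": 0, "grip": 0},
    {"dx": 0, "dy": 21, "dz": 11.5, "spin": 0, "grip": 0}
  ]
}}

```text
time_s: 32.68
tcp_pos: [0.5421, 0.1185, 0.1669]
eef_rot: [-180.0, -0.0, -89.9]
contact_force: [0.9, 0.5, 0.0]
gripper_width: 0.0005
```

Emit:
{"op": "servo_tool", "data": {
  "targets": [
    {"dx": 0, "dy": 3, "dz": 2, "spin": 0, "grip": 0},
    {"dx": 0, "dy": 6, "dz": 3.5, "spin": 0, "grip": 0},
    {"dx": 0, "dy": 9, "dz": 4.5, "spin": 0, "grip": 0},
    {"dx": 0, "dy": 11, "dz": 5, "spin": 0, "grip": 0},
    {"dx": 0, "dy": 12.5, "dz": 5, "spin": 0, "grip": 0},
    {"dx": 0, "dy": 13, "dz": 5, "spin": 0, "grip": 0},
    {"dx": 0, "dy": 13, "dz": 5, "spin": 0, "grip": 0},
    {"dx": 0, "dy": 13, "dz": 5, "spin": 0, "grip": 0},
    {"dx": 0, "dy": 13, "dz": 5, "spin": 0, "grip": 0},
    {"dx": 0, "dy": 13, "dz": 5, "spin": 0, "grip": 0}
  ]
}}

```text
time_s: 33.52
tcp_pos: [0.5424, 0.2459, 0.2151]
eef_rot: [180.0, -0.0, -90.0]
contact_force: [-0.4, 0.4, -0.2]
gripper_width: 0.0008
```

```bash
python3 st.py;python3 - <<'E'
from h import *
im=r.capture("scene");cv2.imwrite("pics/l0.png",im)
for n,p in(("orange mouth if home",(.5423,-.225,.159)),("blue mouth",(.5423,-.225,.117)),("panel top R",(.497,-.102,.085)),("panel top L",(.587,-.102,.085))):print(n,proj(np.array([p]),"scene"))
cv2.imwrite("pics/l.png",cv2.resize(im[105:355,160:480],(768,600),interpolation=2))
E
```

```text
[0.5425 0.2464 0.2154] [-180.   -0.  -90.] F [ 0.04 -0.19  0.56] M*10 [ 0.72 -0.65 -0.06] 0.00062861393492138 33.7167
orange mouth if home [[211.82891488 151.27388225]]
blue mouth [[214.8332441  162.75358712]]
panel top R [[260.22194563 181.63339455]]
panel top L [[236.55354122 201.32100954]]
```

View pics/l.png

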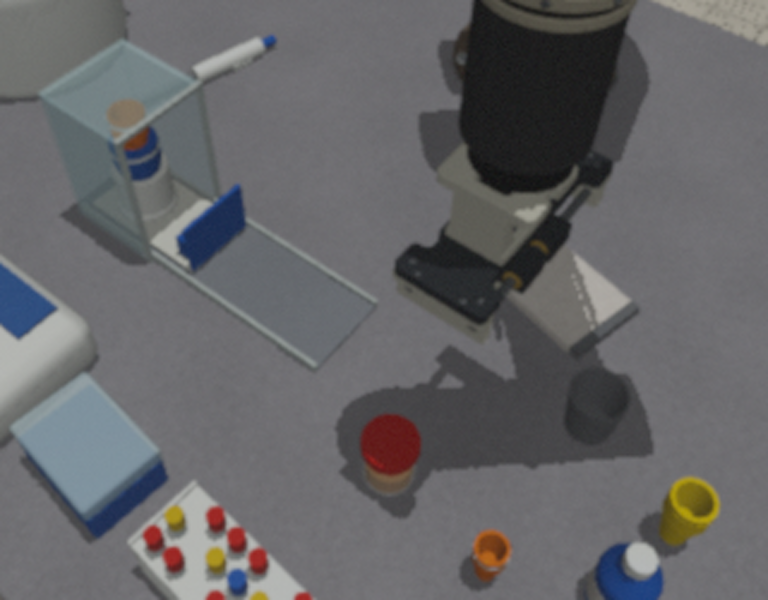

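The picture shows the nest upright under the hood: orange mouth at about (213,151.5), predicted (211.8,151.3). The panel top is at about (260,184), near its predicted home position. The bystanders look unmoved and the gripper is clear, so I hand in.

```bash
python3 -c "
from plant import r
print(r.close_job(), r.get_state()['time_s'])"
```

```text
the job is handed in; nothing more can be done
the job is handed in; nothing more can be done
```

The job is done and handed in at about 34 s of the 72 s allowed. The blue sleeve is nested in the white holder, the larger orange sleeve is in the blue one, and the tray is fully home under the hood.

- **Seating:** I centred each sleeve using the contact force, eased it up about 1 mm and then let go. While centring, the blue sleeve briefly touched the holder wall with about 5 N sideways and rested with about 4 N. The orange stayed under 3 N.
- **Position check:** In the pictures, both sleeve mouths were within about half a pixel of the settled position I expected. After the push, the orange one was within about 1 pixel of its expected place under the hood.
- **Tray:** It took about 4 N to push, then stopped firmly. A further nudge to 17 N did not move it, and the panel stands where home should put it (about 2 pixels off).
- **Leaving it:** The gripper is well clear and touching nothing. The jar, cup, bottle, notepad, yellow sleeve and small orange look-alike looked unmoved by eye. The lying pipette was not in the last crop, and the arm never went near it.
- **Disagreement:** By touch, the holder was about 1.2 mm further in x than the cameras measured, which I corrected during insertion. No check failed.

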